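# Refit the clear shield on the key-cutting machine

### The job

Draw the aluminium-framed clear shield straight up out of the slotted wooden rack by its top edge and refit it on the key-cutting machine: stand its lower edge in the channel along the front of the machine, slide it along until its notch drops over the locating pin hidden in there, then press it down against the spring until it is fully home. Do not let go: the job finishes with the gripper still holding the shield pressed fully home, so that a colleague can tighten the clamp screws. Leave the other two boards in the rack, and the padlock and the can where they are.

Things in the scene. Friction and masses are not known exactly. Their poses are not given: they have to be found in the camera images.
- shield: Clear pane in an aluminium frame, 150 mm long (x), 10 mm thick (y), 110 mm tall (z up), 0.2 to 0.3 kg. Origin: middle of its lower edge, at the bottom. Solid top rail 28 mm high, to be gripped. In the middle of the lower edge a notch 11 mm wide along x, 15 mm deep, through the thickness. Fits either way round. Stands in any one of the rack's three slots, the tallest board there.
- rack: Fixed pale wood rack, 186 (x) x 176 mm (y), origin: centre of its underside, on the bench. 12 mm base; grooved cheeks at both x ends reach 82 mm above the bench. A board stands on the base, its upright end edges in facing grooves (1.5 mm play each side, 2 mm each end). Three slots along x, at y = -55, 0, +55 mm. A board is clear once its foot is over 82 mm above the bench.
- channel (a point): Channel along the front of the key-cutting machine: middle of its length, on its floor, 50 mm above the bench. x along the channel, z up, y out of the machine's front. 210 mm long, ends open, 13 mm wide; the thin walls end in flared lips 25 mm above the floor, about 24 mm apart. Fully home, the shield's foot is on this floor.
- pin_range (a point): Point in the channel, 12 mm above its floor, at the height of the hidden locating pin's top; axes as channel. The pin is upright, 8 mm thick, in the middle of the channel's width. Where it stands along x is not reported: anywhere within 15 mm either side of this point, so feel for it. Elsewhere than notch on pin, the shield rides on the pin's top at this height.
- lifter (a point): Middle of the top of the sprung steel strip in the channel, 5 mm above the channel floor when free. The shield rests on it once it has dropped over the pin; 4 N starts it down, about 9 N in all pushes it flush with the floor, and it lifts the shield 5 mm again if let go.
- machine: Fixed grey key-cutting machine, 340 (x) x 300 mm. Origin on the bench straight below channel, same axes; front edge at y = +35 mm, the rest lies on the -y side: carriage and vices (y -60 to -120 mm) reach 140 mm above the bench, cutter and motor head (y below -115 mm) 210 mm.
- pegpanel: Bystander in another slot of the rack: beige perforated board, 148 x 10 x 88 mm, origin at the middle of its lower edge, x along its length. Not to be moved.
- sampleboard: Bystander in another slot of the rack: plywood board with brass discs, 148 x 10 x 80 mm, origin at the middle of its lower edge, x along its length. Not to be moved.
- padlock: Bystander: brass padlock lying on the bench, about 45 x 80 mm and 22 mm high, origin under its body. Not to be moved.
- can: Bystander: dark metal drinks can standing on the bench, 66 mm across, 115 mm tall, origin at the centre of its base. Not to be moved.
There are look-alikes about, which are no part of the job. What is shaped like the shield but blue is not meant.

How it is judged:
On the way, in this order (a step that is already met when the one before it is completed fails the run):
1. the shield is held clear above the rack (z of shield in the frame of rack above 0.085 m and contact force between the fingers and shield above 1 N and contact force between shield and rack below 0.1 N), for 0.1 s.
2. the held shield's lower edge stands in the channel at the height of the pin's top (z of shield in the frame of channel between 0.008 and 0.0165 m and y of shield in the frame of channel between -0.005 and 0.005 m and x of shield in the frame of channel between -0.06 and 0.06 m and contact force between the fingers and shield above 1 N), for 0.1 s.
At the end, for the whole second after the job is handed in: Shield still gripped and pressed on the machine (over 6 N), foot within 2 mm of the channel floor and 3 mm of its middle line, notch on the pin, upright and parallel to the channel within 0.06 rad, still; other boards, padlock and can within 15 mm of their places (z of shield in the frame of channel between -0.003 and 0.002 m and y of shield in the frame of channel between -0.003 and 0.003 m and x of shield in the frame of channel between -0.019 and 0.019 m and angle between shield's own z axis and vertical below 0.06 rad and angle between the x axis of shield and the x axis of machine, either way round below 0.06 rad and contact force between the fingers and shield above 2 N and contact force between shield and machine above 6 N and linear speed of shield below 0.02 m/s and distance of each of pegpanel, sampleboard, can, padlock from where it was at the start of the episode below 0.015 m); the arm keeps its last pose, push and grip.
It fails at once if another board, the padlock or the can was disturbed (moved over 30 mm) (distance of any of pegpanel, sampleboard, padlock, can from where it was at the start of the episode above 0.03 m).
It also fails if it takes over 67 s, if anything falls off the work surface, if the arm or the gripper's body presses on something with over 40 N, if the wrist force passes 120 N, or if a joint passes its speed limit or range.

### The arm

A 7-joint arm with a two-finger parallel gripper is mounted at the origin on the work surface. World frame = base frame: x ahead of the robot, y to its left, z up, the work surface at z = 0. Lengths are in m, angles in rad, forces in N, time in s.
With the tool pointing down it reaches from about 0.425 to 0.925 m from the base axis. Payload 6.8 kg.
Tool frame: the origin (TCP) lies at the very end of the fingers, on their centre line; the grasp point (between the pads) lies 19 mm behind it; z points along the fingers, y is the line along which they close (so a half turn about z gives the same grasp; the last joint's range is limited). The gripper opens to 85 mm and grips with 20 to 120 N. Pads are 22 mm wide; open, the fingers measure 114 mm over their backs; the gripper's body (76 mm by 85 mm) begins 54 mm behind the grasp point. The pads swing forward as they close: fully open they stand 13 mm farther back than shut.
Start: joints at [-1.365, 0.477, 0.022, 1.555, -0.011, 1.109, -0.083], TCP at [0.208, 0.642, 0.231] pointing down, gripper open.
Joint ranges: [-2.96, 2.96], [-0.34, 2.1], [-1.41, 1.46], [0.24, 2.44], [-1.37, 4.51], [0.17, 1.92], [-2.96, 2.96]. Speed limits (rad/s): [2.39, 2.39, 3.14, 3.14, 3.14, 3.14, 3.14].

### API

Orientations are given as a unit quaternion [w, x, y, z].
In Python, from station import * gives the robot as it stands.
- The arm moves only by the tool jog_arm, never from a script. Its argument "moves" is one flat list of numbers, 7 for each row, row after row: the shift along the tool's x, y, z normalised to -1 to 1, where 1 is 20 mm, then the turn, a rotation vector about the tool's x, y, z normalised to -1 to 1, where 1 is 4 degrees, then the opening, from 0 (shut) to 1 (fully open). In form: [x, y, z, rx, ry, rz, claw, x, y, z, rx, ry, rz, claw, ...]. A call has exactly 8 rows; each row shifts and turns the commanded pose from where the row before left it, along the tool's axes as they then stand; what a row does not reach is not made up. A row lasts 1/12 s, in which the tool goes at most 41.7 mm and 7.16 degrees, less where a joint would pass 70% of its speed; a pose out of reach is approached as far as the arm can. A call with a number of a shift or a turn outside -1 to 1 is refused whole. A call with a gripper value outside its range is refused whole. The fingers move at their own pace and stop on an object; "grip_force" is the grip in N (left out, the last holds). Time passes only in rows, so rows that do not move let the fingers close, or fill a call up. It gives the time, the measured TCP pose, the force, the opening and the grip force at its end, in the units of the state.
- get_obs(): the state, without advancing time (a new reading comes with each control period).
- read_camera(name): name is "scene" or "top"; returns a dict with "color" (480x640x3 uint8, blue, green, red), "fx", "fy", "cx", "cy" (pixels), "k1" (the pictures are not rectified: a ray, as slopes to the right and down, at radius r is drawn at 1 + k1 r^2 times it, then the intrinsics apply), "rvec" (rotation vector, rad) and "tvec" (3), from world to camera coordinates, as OpenCV has them. Camera axes: x right, y down, z forward; pixel columns grow to the right and rows downward; lengths in m; the calibration is good to about 2 mm. A picture is of the moment at which its call begins. There is no depth.
- hand_in(): hands the job in; it is judged then, once.
The state is a dict: "t": time; "q": joint angles; "joint_vel": joint speeds; "joint_torque": joint torques, N m; "eef_pos": TCP position; "tool_rot": TCP orientation; "contact_force": force on the tool from outside, world axes, zero at the start; "torque": the same for the moment, N m; "gripper_width": opening from 0.0 (shut) to 1.0 (fully open); "grasp_force": force on a finger pad.
Only numpy, scipy, OpenCV 4.12 (cv2) and the standard library are available. Lean on these libraries where they do the work, as an engineer would, in place of code of your own. Each camera call takes 0.05 s, during which the arm holds its last target. There are 200 camera calls.

## Working session

There is one attempt and no reset: what is moved stays moved. The work goes in short steps, Python scripts to look and compute and a tool call to move; the robot and the scene stay as the last step left them, time stands still between calls to the robot, and variables do not carry over. Pictures are saved under pics/ and viewed, at most 10 in all, crops included, and the job is handed in when it is done.

Besides the shell and the picture viewer there is one more tool, called after "Emit:" in YAML: its name, and indented under it one key for each argument. jog_arm: Moves the arm, as the interface text tells. Scaled input: -1 to 1 covers 20 mm each way for a shift and 4 degrees each way for a turn. Its arguments: {"type":"object","properties":{"moves":{"type":"array"},"grip_force":{"type":"number"}},"required":["moves"]}

```bash
mkdir -p pics
cat > h.py <<'E'
from station import *
import numpy as np, cv2, json
from scipy.spatial.transform import Rotation as R
def snap(n):
    c=read_camera(n); cv2.imwrite(f'pics/{n}0.png',c['color']); 
    np.savez(f'pics/{n}.npz',**{k:np.array(v) for k,v in c.items()}); return c
def load(n): return dict(np.load(f'pics/{n}.npz'))
def ray(c,u,v):
    xd=np.array([(u-c['cx'])/c['fx'],(v-c['cy'])/c['fy']]); x=xd.copy()
    for _ in range(30): x=xd/(1+c['k1']*(x@x))
    Rm=cv2.Rodrigues(np.array(c['rvec'],float).reshape(3))[0]
    t=np.array(c['tvec']).reshape(3)
    return -Rm.T@t, Rm.T@np.array([x[0],x[1],1])
def at(c,u,v,z):
    o,d=ray(c,u,v); return o+d*(z-o[2])/d[2]
def proj(c,P):
    P=np.atleast_2d(P);Rm=cv2.Rodrigues(np.array(c['rvec'],float).reshape(3))[0]
    p=P@Rm.T+np.array(c['tvec']).reshape(3); s=p[:,:2]/p[:,2:]
    s=s*(1+c['k1']*(s**2).sum(1,keepdims=True)); return s*[c['fx'],c['fy']]+[c['cx'],c['cy']]
E
python3 - <<'E'
from h import *
np.set_printoptions(precision=4,suppress=True)
for n in('scene','top'):
    c=snap(n); print(n,ray(c,320,240),c['fx'],c['k1'])
print(get_obs())
E
```

```text
scene (array([1.3892, 0.1926, 0.6843]), array([-0.8066,  0.0233, -0.5908])) 578.8926398155261 -0.12978927368774817
top (array([0.4298, 0.1998, 0.9543]), array([ 0.1495,  0.0205, -0.9886])) 518.200554741133 0.03234304345867146
{'t': 0.1, 'q': array([-1.3651,  0.4777,  0.0224,  1.5563, -0.0115,  1.1093, -0.0831]), 'joint_vel': array([ 0.0017, -0.0017, -0.0009, -0.0013,  0.001 ,  0.0016, -0.0014]), 'joint_torque': array([  0.0044, -59.7764,   1.6136, -28.1956,   0.0128,   0.005 ,
        -0.    ]), 'eef_pos': array([0.2082, 0.6415, 0.2304]), 'tool_rot': array([-0.0001,  0.1563,  0.9877, -0.0008]), 'contact_force': array([ 0.5197,  0.6518, -0.0259]), 'torque': array([0.0474, 0.0049, 0.0191]), 'grasp_force': 0.0, 'gripper_width': 0.9972442360876649}
```

View pics/scene0.png

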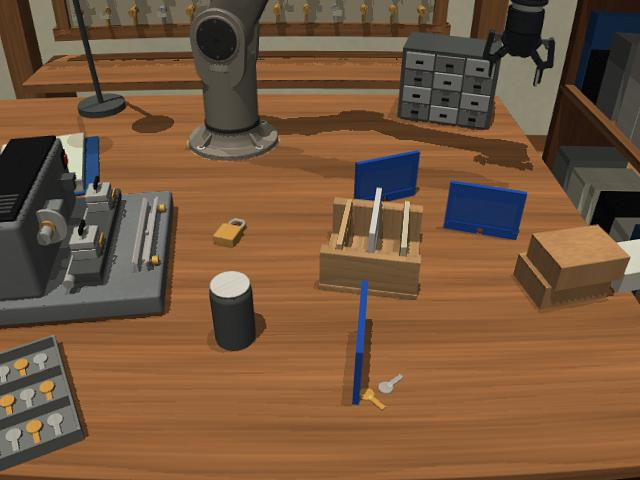

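View pics/top0.png

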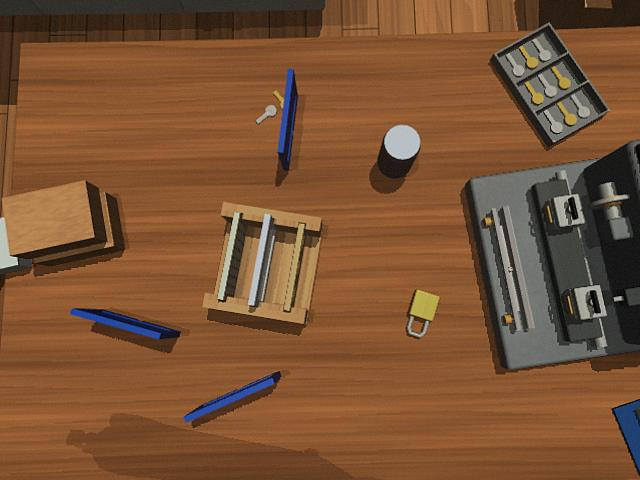

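Both views agree on the candidates. Blue framed boards stand at top (289,118), (125,322) and (233,397), and these are the decoys. In the rack there is a beige board at (230,257), an aluminium one at (262,258), which is the tallest in the scene view, and a plywood one at (295,267). The aluminium board in the middle slot fits the description. I'll confirm it in enlarged crops.

Run:
```python
from h import *
t=load('top')['color']
a=cv2.resize(t[195:335,195:335],None,fx=4.2,fy=4.2,interpolation=cv2.INTER_CUBIC)
cv2.imwrite('pics/a.png',a)
b=cv2.resize(t[190:345,465:565],None,fx=3.8,fy=3.8,interpolation=cv2.INTER_CUBIC)
s=load('scene')['color'][180:300,310:430]
s=cv2.resize(s,(400,400),interpolation=cv2.INTER_CUBIC)
o=np.zeros((590,790,3),np.uint8); o[:b.shape[0],:380]=b; o[:400,385:785]=s
cv2.imwrite('pics/b.png',o)
```

```text
(no output)
```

View pics/a.png

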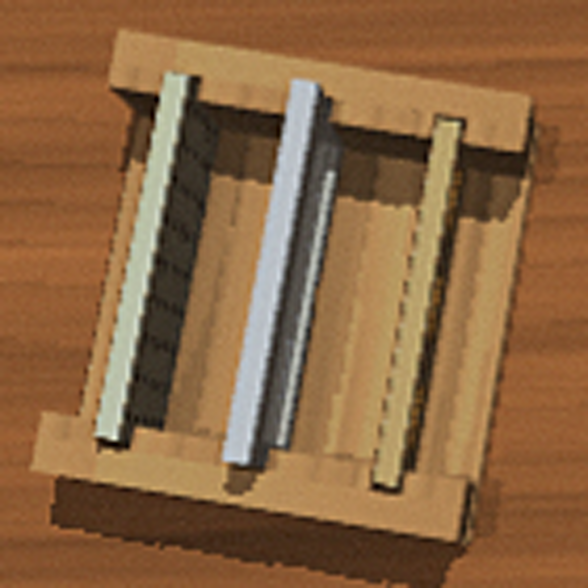

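View pics/b.png

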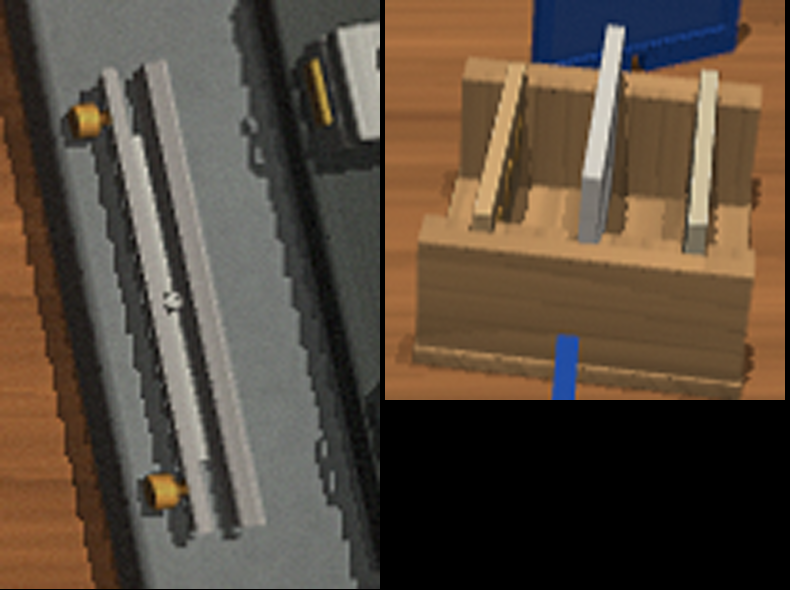

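Run:
```python
from h import *
np.set_printoptions(precision=4,suppress=True)
c=load('top')
A=lambda x,y,z:at(c,(x+.5)/4.2-.5+195,(y+.5)/4.2-.5+195,z)
B=lambda x,y,z:at(c,(x+.5)/3.8-.5+465,(y+.5)/3.8-.5+190,z)
P=[A(*p,.122) for p in((291,81),(322,88),(254,466),(224,460))]
print(np.array(P)); far=(P[0]+P[1])/2; near=(P[2]+P[3])/2
d=far-near; print('shield len',np.linalg.norm(d),'thk',np.linalg.norm(P[0]-P[1]),'ctr',(far+near)/2,'yaw',np.degrees(np.arctan2(d[1],d[0])))
# rack cheeks outer corners z=.082
K=np.array([A(*p,.082) for p in((118,30),(533,95),(468,542),(32,468))]);print('rack',K, K.mean(0),[np.linalg.norm(K[i]-K[i-1]) for i in range(4)])
L=np.array([B(*p,.075) for p in((103,70),(168,62),(265,522),(195,530))])
print('chan',L,L.mean(0)); f=(L[0]+L[1])/2;n=(L[2]+L[3])/2;d=f-n
print('len',np.linalg.norm(d),'yaw',np.degrees(np.arctan2(d[1],d[0])),[np.degrees(np.arctan2(*(e[1::-1]))) for e in(L[0]-L[3],L[1]-L[2])])
u=d/np.linalg.norm(d); m=L.mean(0)
pin=B(172,300,.062); print('pin',pin,'along',(pin-m)[:2]@u[:2],'across',(pin-m)[:2]@[-u[1],u[0]], 'wid',(L[0]-L[1])[:2]@[-u[1],u[0]])
o=get_obs();print(R.from_quat(np.roll(o['tool_rot'],-1)).as_matrix())
# scene-view check
s=load('scene')
print('scene proj shield top', proj(s,np.vstack([far,near])), 'chan', proj(s,np.vstack([f,n])))
```

```text
[[0.6009 0.3081 0.122 ]
 [0.5979 0.296  0.122 ]
 [0.4523 0.3226 0.122 ]
 [0.4548 0.334  0.122 ]]
shield len 0.14821970885540456 thk 0.012456599485004058 ctr [0.5265 0.3152 0.122 ] yaw -10.20118699413436
rack [[0.6321 0.3841 0.082 ]
 [0.601  0.2145 0.082 ]
 [0.4217 0.2438 0.082 ]
 [0.4546 0.4168 0.082 ]] [0.5274 0.3148 0.082 ] [np.float64(0.18047368595977475), np.float64(0.17246232175630963), np.float64(0.18176563492516312), np.float64(0.17608753506599398)]
chan [[ 0.6115 -0.0785  0.075 ]
 [ 0.6144 -0.1079  0.075 ]
 [ 0.4087 -0.1344  0.075 ]
 [ 0.4058 -0.104   0.075 ]] [ 0.5101 -0.1062  0.075 ]
len 0.20730719484937257 yaw 7.211219293297472 [np.float64(7.065519658261662), np.float64(7.35679188923051)]
pin [ 0.5077 -0.1062  0.062 ] along -0.0024432314980977273 across 0.0003210221542495518 wid 0.029493051730033238
[[-0.9512  0.3087 -0.0004]
 [ 0.3087  0.9512 -0.0016]
 [-0.0001 -0.0016 -1.    ]]
scene proj shield top [[371.6522 232.0234]
 [378.2103 187.2011]] chan [[139.9793 259.858 ]
 [150.7844 196.3732]]
```

The crops confirm it: the silver-topped board is tallest in the middle slot, with its top rail from a(306,85) to a(239,463). The channel runs from b(135,66) to b(230,526), and something like the pin's top shows at b(172,300). Sizes and the reprojection into the scene view check out. Now I'll move above the rack.

Emit:
jog_arm:
  moves: [-0.84, -0.44, 0, 0, 0, 0, 0.4, -0.84, -0.44, 0, 0, 0, 0, 0.4, -0.84, -0.44, 0, 0, 0, 0, 0.4, -0.84, -0.44, 0, 0, 0, 0, 0.4, -0.84, -0.44, 0, 0, 0, 0, 0.4, -0.84, -0.44, 0, 0, 0, 0, 0.4, -0.84, -0.44, 0, 0, 0, 0, 0.4, -0.84, -0.44, 0, 0, 0, 0, 0.4]
  grip_force: 80

```text
t: 0.77
eef_pos: [0.3149, 0.5326, 0.2308]
tool_rot: [-0.0, 0.156, 0.988, -0.0]
contact_force: [-0.2, 0.6, -0.1]
gripper_width: 0.397
grasp_force: 0.0
```

Emit:
jog_arm:
  moves: [-0.84, -0.44, 0, 0, 0, 0, 0.4, -0.84, -0.44, 0, 0, 0, 0, 0.4, -0.84, -0.44, 0, 0, 0, 0, 0.4, -0.84, -0.44, 0, 0, 0, 0, 0.4, -0.84, -0.44, 0, 0, 0, 0, 0.4, -0.84, -0.44, 0, 0, 0, 0, 0.4, -0.84, -0.44, 0, 0, 0, 0, 0.4, -0.84, -0.44, 0, 0, 0, 0, 0.4]

```text
t: 1.43
eef_pos: [0.4209, 0.4242, 0.2309]
tool_rot: [-0.0, 0.156, 0.988, -0.0]
contact_force: [-0.3, -0.4, 0.0]
gripper_width: 0.399
grasp_force: 0.0
```

Emit:
jog_arm:
  moves: [-0.84, -0.44, 0, 0, 0, 0, 0.4, -0.84, -0.44, 0, 0, 0, 0, 0.4, -0.84, -0.44, 0, 0, 0, 0, 0.4, -0.84, -0.44, 0, 0, 0, 0, 0.4, -0.84, -0.44, 0, 0, 0, 0, 0.4, -0.84, -0.44, 0, 0, 0, 0, 0.4, -0.84, -0.44, 0, 0, 0, 0, 0.4, -0.84, -0.44, 0, 0, 0, 0, 0.4]

```text
t: 2.1
eef_pos: [0.527, 0.3158, 0.2309]
tool_rot: [-0.0, 0.156, 0.988, -0.0]
contact_force: [0.3, -0.3, 0.3]
gripper_width: 0.398
grasp_force: 0.0
```

Emit:
jog_arm:
  moves: [0, 0, 0, 0, 0, -0.65, 0.4, 0, 0, 0, 0, 0, -0.65, 0.4, 0, 0, 0, 0, 0, -0.65, 0.4, 0, 0, 0, 0, 0, 0, 0.4, 0, 0, 0, 0, 0, 0, 0.4, 0, 0, 0, 0, 0, 0, 0.4, 0, 0, 0, 0, 0, 0, 0.4, 0, 0, 0, 0, 0, 0, 0.4]

```text
t: 2.77
eef_pos: [0.5266, 0.3168, 0.2313]
tool_rot: [-0.0, 0.089, 0.996, -0.0]
contact_force: [0.1, -0.0, -0.0]
gripper_width: 0.401
grasp_force: 0.0
```

```bash
cat >> h.py <<'E'
np.set_printoptions(precision=4,suppress=True)
def st(target=None):
    o=get_obs(); M=R.from_quat(np.roll(o['tool_rot'],-1)).as_matrix()
    print('t',o['t'],'p',o['eef_pos'],'xang',np.degrees(np.arctan2(M[1,0],M[0,0]))%360,'z',M[:,2],'F',o['contact_force'],'T',o['torque'],'w',o['gripper_width'],'g',o['grasp_force'])
    if target is not None: print('tool-units',(np.array(target)-o['eef_pos'])@M/.02)
    return o,M
E
python3 - <<'E'
from h import *
st([.5265,.3152,.091])
E
```

```text
t 2.7667 p [0.5266 0.3168 0.2313] xang 169.79843731362394 z [-0.0001 -0.0001 -1.    ] F [ 0.0707 -0.0123 -0.0489] T [-0.0048 -0.0671 -0.0013] w 0.4012149479036084 g 0.0
tool-units [-0.0111 -0.0768  7.0131]
```

Emit:
jog_arm:
  moves: [0, -0.08, 0.9, 0, 0, 0, 0.4, 0, 0, 0.9, 0, 0, 0, 0.4, 0, 0, 0.9, 0, 0, 0, 0.4, 0, 0, 0.9, 0, 0, 0, 0.4, 0, 0, 0.9, 0, 0, 0, 0.4, 0, 0, 0.9, 0, 0, 0, 0.4, 0, 0, 0.9, 0, 0, 0, 0.4, 0, 0, 0.7, 0, 0, 0, 0.4]

```text
t: 3.43
eef_pos: [0.5259, 0.315, 0.0899]
tool_rot: [-0.0, 0.089, 0.996, -0.0]
contact_force: [0.6, -0.6, -0.2]
gripper_width: 0.4
grasp_force: 0.0
```

Emit:
jog_arm:
  moves: [0, 0, 0, 0, 0, 0, 0.3, 0, 0, 0, 0, 0, 0, 0.2, 0, 0, 0, 0, 0, 0, 0, 0, 0, 0, 0, 0, 0, 0, 0, 0, 0, 0, 0, 0, 0, 0, 0, 0, 0, 0, 0, 0, 0, 0, 0, 0, 0, 0, 0, 0, 0, 0, 0, 0, 0, 0]

```text
t: 4.1
eef_pos: [0.5267, 0.3154, 0.0921]
tool_rot: [0.0, 0.089, 0.996, 0.0]
contact_force: [-1.4, 0.4, 3.2]
gripper_width: 0.102
grasp_force: 79.4
```

```bash
python3 -c "
from h import *
st()"
```

```text
t 4.1 p [0.5267 0.3154 0.0921] xang 169.8201553638067 z [ 0.0008  0.0007 -1.    ] F [-1.4403  0.4351  3.1965] T [-0.1948  0.1506  0.0042] w 0.10173040775999723 g 79.38616275787354
```

Emit:
jog_arm:
  moves: [0, 0, -0.3, 0, 0, 0, 0, 0, 0, -0.6, 0, 0, 0, 0, 0, 0, -0.7, 0, 0, 0, 0, 0, 0, -0.7, 0, 0, 0, 0, 0, 0, -0.7, 0, 0, 0, 0, 0, 0, -0.7, 0, 0, 0, 0, 0, 0, -0.7, 0, 0, 0, 0, 0, 0, -0.6, 0, 0, 0, 0]

```text
t: 4.77
eef_pos: [0.5266, 0.315, 0.1932]
tool_rot: [0.0, 0.089, 0.996, 0.0]
contact_force: [-0.0, 0.2, -1.9]
gripper_width: 0.102
grasp_force: 78.6
```

Emit:
jog_arm:
  moves: [0, 0, -0.5, 0, 0, 0, 0, 0, 0, -0.5, 0, 0, 0, 0, 0, 0, -0.5, 0, 0, 0, 0, 0, 0, -0.2, 0, 0, 0, 0, 0, 0, 0, 0, 0, 0, 0, 0, 0, 0, 0, 0, 0, 0, 0, 0, 0, 0, 0, 0, 0, 0, 0, 0, 0, 0, 0, 0]

```text
t: 5.43
eef_pos: [0.5259, 0.3149, 0.2244]
tool_rot: [-0.001, 0.089, 0.996, -0.001]
contact_force: [0.1, 0.3, -2.7]
gripper_width: 0.105
grasp_force: 78.7
```

```bash
python3 -c "
from h import *
o,M=st([.5101,-.1062,.19])
c=snap('scene')
t=snap('top')
cv2.imwrite('pics/c.png',cv2.resize(c['color'][120:320,280:480],(590,590),interpolation=cv2.INTER_CUBIC))
"
```

```text
t 5.4333 p [0.5259 0.3149 0.2244] xang 169.82360696062412 z [-0.0013 -0.0009 -1.    ] F [ 0.063   0.3319 -2.6953] T [-0.0178  0.0534  0.0194] w 0.1052462939009325 g 78.66645455360413
tool-units [ -2.9417 -20.86     1.7424]
```

View pics/c.png

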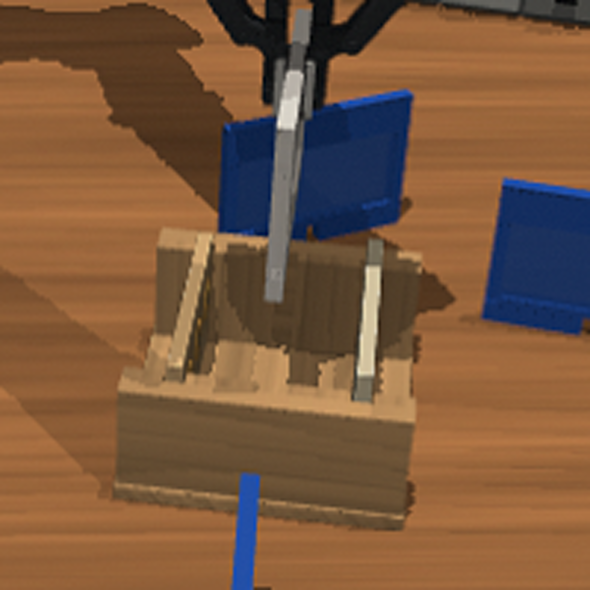

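The shield is held upright above the rack and the other two boards are still in place. Now I'll carry it over to the machine.

Emit:
jog_arm:
  moves: [-0.1, -0.5, 0, 0, 0, 0, 0, -0.1, -0.8, 0, 0, 0, 0, 0, -0.1, -0.9, 0, 0, 0, 0, 0, -0.1, -0.9, 0, 0, 0, 0, 0, -0.1, -0.9, 0, 0, 0, 0, 0, -0.1, -0.9, 0, 0, 0, 0, 0, -0.1, -0.9, 0, 0, 0, 0, 0, -0.1, -0.9, 0, 0, 0, 0, 0]

```text
t: 6.2
eef_pos: [0.518, 0.1768, 0.2254]
tool_rot: [0.0, 0.09, 0.996, -0.0]
contact_force: [0.4, -0.1, -2.8]
gripper_width: 0.102
grasp_force: 78.6
```

Emit:
jog_arm:
  moves: [-0.1, -0.9, 0, 0, 0, 0, 0, -0.1, -0.9, 0, 0, 0, 0, 0, -0.1, -0.9, 0, 0, 0, 0, 0, -0.1, -0.9, 0, 0, 0, 0, 0, -0.1, -0.9, 0, 0, 0, 0, 0, -0.1, -0.9, 0, 0, 0, 0, 0, -0.1, -0.9, 0, 0, 0, 0, 0, -0.1, -0.9, 0, 0, 0, 0, 0]

```text
t: 6.87
eef_pos: [0.5076, 0.0326, 0.2254]
tool_rot: [-0.0, 0.09, 0.996, -0.0]
contact_force: [0.6, -0.1, -2.0]
gripper_width: 0.104
grasp_force: 78.6
```

Emit:
jog_arm:
  moves: [-0.1, -0.9, 0, 0, 0, 0, 0, -0.1, -0.9, 0, 0, 0, 0, 0, -0.1, -0.9, 0, 0, 0, 0, 0, -0.1, -0.9, 0, 0, 0, 0, 0, -0.1, -0.9, 0, 0, 0, 0, 0, -0.1, -0.9, 0, 0, 0, 0, 0, -0.1, -0.9, 0, 0, 0, 0, 0, 0, -0.5, 0, 0, 0, 0, 0]

```text
t: 7.53
eef_pos: [0.4968, -0.1047, 0.2255]
tool_rot: [0.0, 0.091, 0.996, -0.0]
contact_force: [-0.4, 0.6, -1.7]
gripper_width: 0.101
grasp_force: 78.6
```

Emit:
jog_arm:
  moves: [0, 0, 0, 0, 0, -0.75, 0, 0, 0, 0, 0, 0, -0.75, 0, 0, 0, 0, 0, 0, -0.75, 0, 0, 0, 0, 0, 0, -0.75, 0, 0, 0, 0, 0, 0, -0.75, 0, 0, 0, 0, 0, 0, -0.6, 0, 0, 0, 0, 0, 0, 0, 0, 0, 0, 0, 0, 0, 0, 0]

```text
t: 8.2
eef_pos: [0.4978, -0.1011, 0.2253]
tool_rot: [-0.0, -0.062, 0.998, 0.0]
contact_force: [0.2, -0.4, -1.3]
gripper_width: 0.099
grasp_force: 78.6
```

Run:
```python
from h import *
o,M=st([.4978,-.1078,.165])
c=snap('top'); s=snap('scene')
a=cv2.resize(c['color'][180:350,440:610],(590,590),interpolation=cv2.INTER_CUBIC)
cv2.imwrite('pics/d.png',a)
cv2.imwrite('pics/e.png',cv2.resize(s['color'][120:320,60:260],(590,590),interpolation=cv2.INTER_CUBIC))
p=o['eef_pos']; u=-M[:,0]; y=M[:,1]
for zz in(.03,-.08):
    P=np.array([p+u*a*.075+y*b*.005+[0,0,zz] for a in(1,-1) for b in(1,-1)])
    print(zz,'top-crop',(proj(c,P)-[440,180])*590/170,'scene-crop',(proj(s,P)-[60,120])*590/200)
```

```text
t 8.2 p [ 0.4978 -0.1011  0.2253] xang 187.08867291894774 z [-0.0001  0.0002 -1.    ] F [ 0.1709 -0.4071 -1.3479] T [ 0.0103  0.0418 -0.0247] w 0.09874976405955631 g 78.61877918243408
tool-units [ 0.0393 -0.331   3.017 ]
0.03 top-crop [[348.3516  99.803 ]
 [373.7154  96.0958]
 [430.9199 482.5406]
 [457.1821 478.7963]] scene-crop [[209.8362 102.5441]
 [191.3258 103.8629]
 [240.5928 -10.9401]
 [224.2583  -9.8337]]
-0.08 top-crop [[251.5956 150.4767]
 [273.5116 147.2789]
 [319.9338 481.907 ]
 [342.5141 478.6663]] scene-crop [[242.423  272.1547]
 [225.0464 273.4467]
 [267.0257 145.6048]
 [251.5557 146.7005]]
```

View pics/d.png

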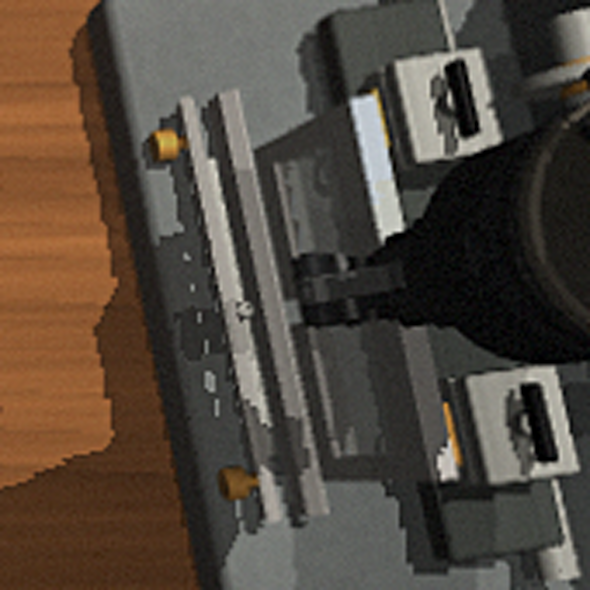

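View pics/e.png

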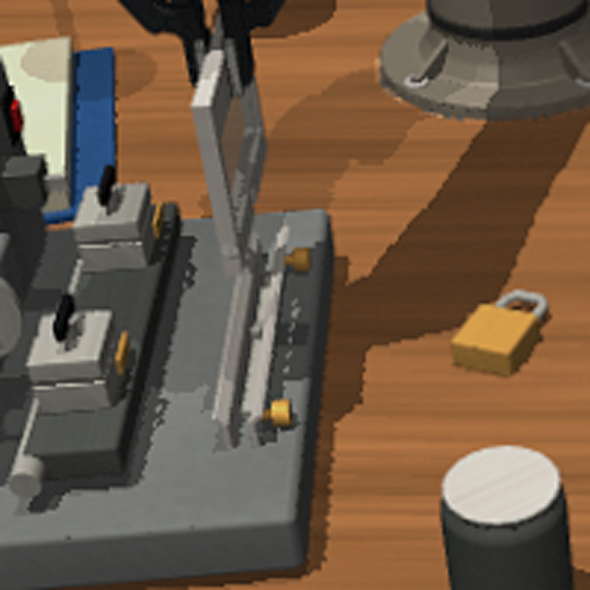

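The shield is above the channel and parallel to it: its top end is at d(366,95), as predicted within 2 mm. A pin-like dot shows at d(245,310) and e(260,328). I'll check the pin from both views and move down.

Emit:
jog_arm:
  moves: [0, -0.33, 0.5, 0, 0, 0, 0, 0, 0, 0.5, 0, 0, 0, 0, 0, 0, 0.5, 0, 0, 0, 0, 0, 0, 0.5, 0, 0, 0, 0, 0, 0, 0.5, 0, 0, 0, 0, 0, 0, 0.5, 0, 0, 0, 0, 0, 0, 0, 0, 0, 0, 0, 0, 0, 0, 0, 0, 0, 0]

```text
t: 8.97
eef_pos: [0.4988, -0.1069, 0.1645]
tool_rot: [-0.001, -0.063, 0.998, 0.0]
contact_force: [0.8, 0.1, -1.5]
gripper_width: 0.104
grasp_force: 78.6
```

Run:
```python
from h import *
o,M=st([.4978,-.1078,.145])
c=load('top');s=load('scene')
m=np.array([.5101,-.1062]);a=np.radians(7.2);u=np.array([np.cos(a),np.sin(a)]);v=np.array([-u[1],u[0]])
for n,q in(('top',at(c,440+245*170/590,180+310*170/590,.062)),('scene',at(s,60+260*200/590,120+328*200/590,.062))):
    d=q[:2]-m; print(n,q,'along',d@u,'across',d@v)
S=lambda x,y:at(s,60+x*200/590,120+y*200/590,.075)
for p in((217,443),(242,262),(262,435),(287,228)): d=S(*p)[:2]-m; print(p,d@u,d@v)
d=o['eef_pos'][:2]-m; print('tcp',d@u,d@v)
```

```text
t 8.9667 p [ 0.4988 -0.1069  0.1645] xang 187.22557383344827 z [-0.0018 -0.     -1.    ] F [ 0.7651  0.1227 -1.4757] T [ 0.0161 -0.0118 -0.0552] w 0.10412961634204174 g 78.58782291412354
tool-units [ 0.0547 -0.0376  0.9737]
top [ 0.5064 -0.1073  0.062 ] along -0.003853408237787258 across -0.0006107667525582201
scene [ 0.5096 -0.1039  0.062 ] along -0.00020394428436395175 across 0.002348640987500219
(217, 443) 0.130841688732381 -0.00800046543669625
(242, 262) -0.05944575621536762 -0.01294564701456348
(262, 435) 0.12674707024343354 0.017182901187914046
(287, 228) -0.09826450372260011 0.01339793868574427
tcp -0.011275827448820953 0.0007024852113454729
```

Emit:
jog_arm:
  moves: [0, 0, 0.15, 0, 0, 0, 0, 0, 0, 0.15, 0, 0, 0, 0, 0, 0, 0.15, 0, 0, 0, 0, 0, 0, 0.15, 0, 0, 0, 0, 0, 0, 0.15, 0, 0, 0, 0, 0, 0, 0, 0, 0, 0, 0, 0, 0, 0, 0, 0, 0, 0, 0, 0, 0, 0, 0, 0, 0]

```text
t: 9.63
eef_pos: [0.4994, -0.1071, 0.1504]
tool_rot: [0.0, -0.063, 0.998, -0.0]
contact_force: [-0.3, 0.9, -1.9]
gripper_width: 0.1
grasp_force: 78.6
```

```bash
python3 -c "
from h import *
st()"
```

```text
t 9.6333 p [ 0.4994 -0.1071  0.1504] xang 187.2190911188804 z [ 0.0002 -0.     -1.    ] F [-0.2877  0.9055 -1.873 ] T [-0.0195  0.0096  0.0067] w 0.09953056597918303 g 78.58701467514038
```

Emit:
jog_arm:
  moves: [0, 0, 0.1, 0, 0, 0, 0, 0, 0, 0.1, 0, 0, 0, 0, 0, 0, 0.1, 0, 0, 0, 0, 0, 0, 0, 0, 0, 0, 0, 0, 0, 0, 0, 0, 0, 0, 0, 0, 0, 0, 0, 0, 0, 0, 0, 0, 0, 0, 0, 0, 0, 0, 0, 0, 0, 0, 0]

```text
t: 10.3
eef_pos: [0.4993, -0.1071, 0.1443]
tool_rot: [-0.0, -0.063, 0.998, -0.0]
contact_force: [0.2, -0.4, -1.7]
gripper_width: 0.101
grasp_force: 78.6
```

```bash
python3 -c "
from h import *
st()"
```

```text
t 10.3 p [ 0.4993 -0.1071  0.1443] xang 187.22021625988194 z [-0. -0. -1.] F [ 0.1515 -0.4465 -1.6777] T [-0.1958  0.0142  0.0676] w 0.10083296538826811 g 78.55578303337097
```

Emit:
jog_arm:
  moves: [0, 0, 0.1, 0, 0, 0, 0, 0, 0, 0.1, 0, 0, 0, 0, 0, 0, 0, 0, 0, 0, 0, 0, 0, 0, 0, 0, 0, 0, 0, 0, 0, 0, 0, 0, 0, 0, 0, 0, 0, 0, 0, 0, 0, 0, 0, 0, 0, 0, 0, 0, 0, 0, 0, 0, 0, 0]

```text
t: 10.97
eef_pos: [0.4999, -0.1072, 0.1417]
tool_rot: [0.001, -0.063, 0.998, 0.0]
contact_force: [-3.2, 0.2, 13.1]
gripper_width: 0.1
grasp_force: 81.0
```

```bash
python3 -c "
from h import *
st()"
```

```text
t 10.9667 p [ 0.4999 -0.1072  0.1417] xang 187.20635774054463 z [ 0.0014  0.0004 -1.    ] F [-3.1549  0.1663 13.0618] T [0.0635 1.0403 0.0373] w 0.10010357263777597 g 81.01060152053833
```

Foot is on the pin's top (foot z = 0.0617, as expected). Now I'll slide it along +x with a light press.

Emit:
jog_arm:
  moves: [-0.025, 0, 0, 0, 0, 0, 0, -0.025, 0, 0, 0, 0, 0, 0, -0.025, 0, 0, 0, 0, 0, 0, -0.025, 0, 0, 0, 0, 0, 0, -0.025, 0, 0, 0, 0, 0, 0, -0.025, 0, 0, 0, 0, 0, 0, -0.025, 0, 0, 0, 0, 0, 0, -0.025, 0, 0, 0, 0, 0, 0]

```text
t: 11.63
eef_pos: [0.5022, -0.1069, 0.1416]
tool_rot: [-0.001, -0.063, 0.998, 0.0]
contact_force: [-8.9, -0.4, 20.3]
gripper_width: 0.102
grasp_force: 82.1
```

```bash
python3 -c "
from h import *
st()"
```

```text
t 11.6333 p [ 0.5022 -0.1069  0.1416] xang 187.17597032577805 z [-0.0022  0.0007 -1.    ] F [-8.8902 -0.3819 20.2649] T [-0.0044  2.7914  0.025 ] w 0.10204181377719086 g 82.11872935295105
```

Emit:
jog_arm:
  moves: [-0.025, 0, -0.02, 0, 0, 0, 0, -0.025, 0, 0, 0, 0, 0, 0, -0.025, 0, 0, 0, 0, 0, 0, -0.025, 0, 0, 0, 0, 0, 0, -0.025, 0, 0, 0, 0, 0, 0, -0.025, 0, 0, 0, 0, 0, 0, -0.025, 0, 0, 0, 0, 0, 0, -0.025, 0, 0, 0, 0, 0, 0]

```text
t: 12.3
eef_pos: [0.506, -0.1064, 0.1417]
tool_rot: [-0.001, -0.063, 0.998, 0.0]
contact_force: [-8.0, 1.1, 15.9]
gripper_width: 0.103
grasp_force: 81.8
```

```bash
python3 -c "
from h import *
st()"
```

```text
t 12.3 p [ 0.506  -0.1064  0.1417] xang 187.1807692319124 z [-0.0026  0.0006 -1.    ] F [-8.0092  1.0552 15.9289] T [-0.0026  2.3887  0.0151] w 0.10303261898410704 g 81.81890845298767
```

Emit:
jog_arm:
  moves: [-0.025, 0, 0, 0, 0, 0, 0, -0.025, 0, 0, 0, 0, 0, 0, -0.025, 0, 0, 0, 0, 0, 0, -0.025, 0, 0, 0, 0, 0, 0, -0.025, 0, 0, 0, 0, 0, 0, -0.025, 0, 0, 0, 0, 0, 0, -0.025, 0, 0, 0, 0, 0, 0, -0.025, 0, 0, 0, 0, 0, 0]

```text
t: 12.97
eef_pos: [0.5107, -0.1059, 0.1415]
tool_rot: [-0.001, -0.063, 0.998, 0.0]
contact_force: [-4.5, -1.0, 10.0]
gripper_width: 0.102
grasp_force: 81.4
```

```bash
python3 -c "
from h import *
st()"
```

```text
t 12.9667 p [ 0.5107 -0.1059  0.1415] xang 187.18862593889054 z [-0.0011  0.0003 -1.    ] F [-4.515  -1.0227 10.0342] T [-0.1631  1.5575 -0.0379] w 0.10152142358896328 g 81.42241716384888
```

Emit:
jog_arm:
  moves: [-0.025, 0, 0.02, 0, 0, 0, 0, -0.025, 0, 0, 0, 0, 0, 0, -0.025, 0, 0, 0, 0, 0, 0, -0.025, 0, 0, 0, 0, 0, 0, -0.025, 0, 0, 0, 0, 0, 0, -0.025, 0, 0, 0, 0, 0, 0, -0.025, 0, 0, 0, 0, 0, 0, -0.025, 0, 0, 0, 0, 0, 0]

```text
t: 13.63
eef_pos: [0.5152, -0.1049, 0.14]
tool_rot: [-0.0, -0.063, 0.998, 0.0]
contact_force: [-0.5, -0.2, -1.3]
gripper_width: 0.101
grasp_force: 79.7
```

```bash
python3 -c "
from h import *
st()"
```

```text
t 13.6333 p [ 0.5152 -0.1049  0.14  ] xang 187.22950780371394 z [-0.0003  0.0001 -1.    ] F [-0.4621 -0.1583 -1.3386] T [0.0495 0.0806 0.0089] w 0.10064693366295567 g 79.68404531478882
```

The vertical force is gone and z is down: the notch has dropped over the pin. Now I'll lower it to the lifter.

Emit:
jog_arm:
  moves: [0, 0, 0.05, 0, 0, 0, 0, 0, 0, 0.05, 0, 0, 0, 0, 0, 0, 0.05, 0, 0, 0, 0, 0, 0, 0.05, 0, 0, 0, 0, 0, 0, 0, 0, 0, 0, 0, 0, 0, 0, 0, 0, 0, 0, 0, 0, 0, 0, 0, 0, 0, 0, 0, 0, 0, 0, 0, 0]

```text
t: 14.3
eef_pos: [0.5152, -0.105, 0.1364]
tool_rot: [0.0, -0.063, 0.998, 0.0]
contact_force: [-2.6, -0.0, 4.6]
gripper_width: 0.102
grasp_force: 80.5
```

```bash
python3 -c "
from h import *
st()"
```

```text
t 14.3 p [ 0.5152 -0.105   0.1364] xang 187.217444931512 z [ 0.0001  0.0001 -1.    ] F [-2.6401 -0.0162  4.6299] T [0.147  0.3741 0.0272] w 0.10175309000819377 g 80.54652214050293
```

Emit:
jog_arm:
  moves: [0.03, 0, 0, 0, 0, 0, 0, 0.02, 0, 0, 0, 0, 0, 0, 0, 0, 0.05, 0, 0, 0, 0, 0, 0, 0.05, 0, 0, 0, 0, 0, 0, 0.05, 0, 0, 0, 0, 0, 0, 0, 0, 0, 0, 0, 0, 0, 0, 0, 0, 0, 0, 0, 0, 0, 0, 0, 0, 0]

```text
t: 14.97
eef_pos: [0.5147, -0.1053, 0.1341]
tool_rot: [0.001, -0.063, 0.998, 0.0]
contact_force: [-4.4, 1.5, 12.0]
gripper_width: 0.105
grasp_force: 81.9
```

```bash
python3 -c "
from h import *
st()"
```

```text
t 14.9667 p [ 0.5147 -0.1053  0.1341] xang 187.2072571590054 z [ 0.0012  0.0002 -1.    ] F [-4.3721  1.4502 11.967 ] T [0.3044 0.3722 0.0717] w 0.10469365452078826 g 81.92220568656921
```

Emit:
jog_arm:
  moves: [0.03, 0, 0, 0, 0, 0, 0, 0.03, 0, 0, 0, 0, 0, 0, 0.02, 0, 0, 0, 0, 0, 0, 0, 0, 0, 0, 0, 0, 0, 0, 0, 0, 0, 0, 0, 0, 0, 0, 0, 0, 0, 0, 0, 0, 0, 0, 0, 0, 0, 0, 0, 0, 0, 0, 0, 0, 0]

```text
t: 15.63
eef_pos: [0.5143, -0.1053, 0.1341]
tool_rot: [0.002, -0.063, 0.998, -0.0]
contact_force: [-0.3, 1.5, 6.8]
gripper_width: 0.105
grasp_force: 81.0
```

```bash
python3 -c "
from h import *
st()
s=snap('scene')
cv2.imwrite('pics/f.png',cv2.resize(s['color'][150:290,90:230],(590,590),interpolation=cv2.INTER_CUBIC))"
```

```text
t 15.6333 p [ 0.5143 -0.1053  0.1341] xang 187.2283778044285 z [ 0.0034 -0.     -1.    ] F [-0.2629  1.5111  6.7812] T [ 0.3059 -0.542   0.0855] w 0.10534773133974201 g 81.0333251953125
```

View pics/f.png

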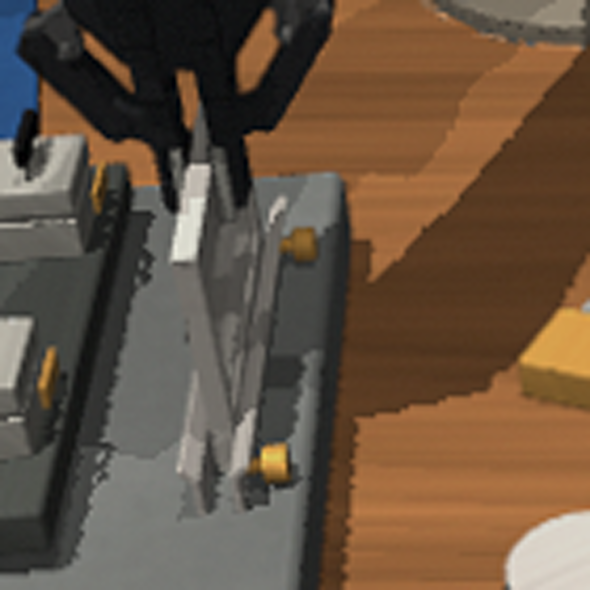

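Run:
```python
from h import *
o,M=st(); s=load('scene'); p=o['eef_pos']; a=np.radians(7.2)
u=np.array([np.cos(a),np.sin(a),0]);v=np.array([-u[1],u[0],0]);z=np.array([0,0,1.])
for th in(0,.03,.06,.1):
    U=u*np.cos(th)-z*np.sin(th);W=z*np.cos(th)+u*np.sin(th); g=p+.019*z
    P=np.array([g+U*.075+v*b*.005+W*h for h in(.011,-.017,-.075) for b in(-1,1)])
    print(th,((proj(s,P)-[90,150])*590/140).round(0).tolist())
```

```text
t 15.6833 p [ 0.5143 -0.1053  0.1341] xang 187.23034359835086 z [ 0.0035 -0.0001 -1.    ] F [-0.6018  0.2898  7.621 ] T [ 0.3229 -0.5233  0.0265] w 0.1006390842588783 g 81.03281736373901
0 [[167.0, 248.0], [193.0, 246.0], [180.0, 306.0], [205.0, 304.0], [204.0, 422.0], [228.0, 420.0]]
0.03 [[168.0, 253.0], [194.0, 251.0], [181.0, 310.0], [206.0, 308.0], [206.0, 423.0], [230.0, 421.0]]
0.06 [[169.0, 258.0], [194.0, 256.0], [182.0, 314.0], [207.0, 312.0], [207.0, 424.0], [231.0, 422.0]]
0.1 [[170.0, 265.0], [196.0, 263.0], [183.0, 319.0], [208.0, 317.0], [209.0, 424.0], [233.0, 422.0]]
```

The picture shows the shield standing between the lips, with its near top corner at f(172,262). That is slightly nose-down towards +x (about 0.04 rad), which fits the off-centre upward force. I'll level it a bit while pressing.

Emit:
jog_arm:
  moves: [0.03, 0, 0, 0, -0.1, 0, 0, 0.03, 0, 0, 0, -0.1, 0, 0, 0.02, 0, 0, 0, -0.1, 0, 0, 0, 0, 0.05, 0, 0, 0, 0, 0, 0, 0.05, 0, 0, 0, 0, 0, 0, 0.05, 0, 0, 0, 0, 0, 0, 0, 0, 0, 0, 0, 0, 0, 0, 0, 0, 0, 0]

```text
t: 16.35
eef_pos: [0.5119, -0.1058, 0.1319]
tool_rot: [0.011, -0.063, 0.998, 0.001]
contact_force: [-7.9, 0.6, 19.3]
gripper_width: 0.098
grasp_force: 83.1
```

```bash
python3 -c "
from h import *
st()"
```

```text
t 16.35 p [ 0.5119 -0.1058  0.1319] xang 187.1970207681717 z [ 0.0228  0.003  -0.9997] F [-7.9089  0.621  19.3474] T [0.4751 0.6808 0.1664] w 0.09761394476015416 g 83.12188982963562
```

Emit:
jog_arm:
  moves: [0.04, 0, 0, 0, -0.1, 0, 0, 0.04, 0, 0, 0, -0.1, 0, 0, 0.04, 0, 0, 0, -0.1, 0, 0, 0.02, 0, 0, 0, 0, 0, 0, 0, 0, 0.03, 0, 0, 0, 0, 0, 0, 0.03, 0, 0, 0, 0, 0, 0, 0, 0, 0, 0, 0, 0, 0, 0, 0, 0, 0, 0]

```text
t: 17.02
eef_pos: [0.51, -0.1059, 0.1305]
tool_rot: [0.023, -0.063, 0.998, 0.001]
contact_force: [-3.0, 1.7, 14.2]
gripper_width: 0.101
grasp_force: 82.3
```

```bash
python3 -c "
from h import *
st()"
```

```text
t 17.0167 p [ 0.51   -0.1059  0.1305] xang 187.21988794679834 z [ 0.0452  0.0054 -0.999 ] F [-3.0173  1.6659 14.2322] T [ 0.4877 -0.1151  0.0995] w 0.10088560177269083 g 82.2918426990509
```

Emit:
jog_arm:
  moves: [0.02, 0, 0.03, 0, 0, 0, 0, 0.02, 0, 0.03, 0, 0, 0, 0, 0, 0, 0.02, 0, 0, 0, 0, 0, 0, 0, 0, 0, 0, 0, 0, 0, 0, 0, 0, 0, 0, 0, 0, 0, 0, 0, 0, 0, 0, 0, 0, 0, 0, 0, 0, 0, 0, 0, 0, 0, 0, 0]

```text
t: 17.68
eef_pos: [0.5092, -0.1061, 0.1297]
tool_rot: [0.023, -0.063, 0.998, 0.001]
contact_force: [-7.7, 1.3, 24.6]
gripper_width: 0.104
grasp_force: 84.1
```

Run:
```python
from h import *
o,M=st(); s=snap('scene');t=snap('top'); p=o['eef_pos']; a=np.radians(7.2)
A=cv2.resize(s['color'][170:270,100:200],(590,590),interpolation=cv2.INTER_CUBIC)
cv2.imwrite('pics/g.png',A)
u=np.array([np.cos(a),np.sin(a),0]);v=np.array([-u[1],u[0],0]);z=np.array([0,0,1.])
for th in(-.06,-.03,0,.03,.06,.1):
    U=u*np.cos(th)-z*np.sin(th);W=z*np.cos(th)+u*np.sin(th); g=p-.019*M[:,2]
    P=np.array([g+U*.075+v*b*.005+W*h for h in(.011,-.017,-.06) for b in(-1,1)])
    print(th,((proj(s,P)-[100,170])*5.9).round(0).tolist())
```

```text
t 17.6833 p [ 0.5092 -0.1061  0.1297] xang 187.20489551821154 z [ 0.0452  0.0058 -0.999 ] F [-7.6543  1.34   24.5616] T [0.6889 0.7944 0.1433] w 0.10360299714534274 g 84.13311123847961
-0.06 [[177.0, 216.0], [213.0, 213.0], [194.0, 300.0], [229.0, 298.0], [218.0, 426.0], [252.0, 423.0]]
-0.03 [[179.0, 223.0], [214.0, 220.0], [195.0, 306.0], [230.0, 304.0], [220.0, 429.0], [254.0, 426.0]]
0 [[180.0, 230.0], [215.0, 228.0], [197.0, 312.0], [232.0, 309.0], [222.0, 432.0], [256.0, 429.0]]
0.03 [[181.0, 238.0], [216.0, 235.0], [198.0, 317.0], [233.0, 314.0], [224.0, 434.0], [258.0, 432.0]]
0.06 [[182.0, 245.0], [218.0, 242.0], [200.0, 322.0], [235.0, 320.0], [226.0, 436.0], [260.0, 434.0]]
0.1 [[184.0, 254.0], [219.0, 251.0], [202.0, 329.0], [237.0, 326.0], [229.0, 439.0], [262.0, 436.0]]
```

View pics/g.png

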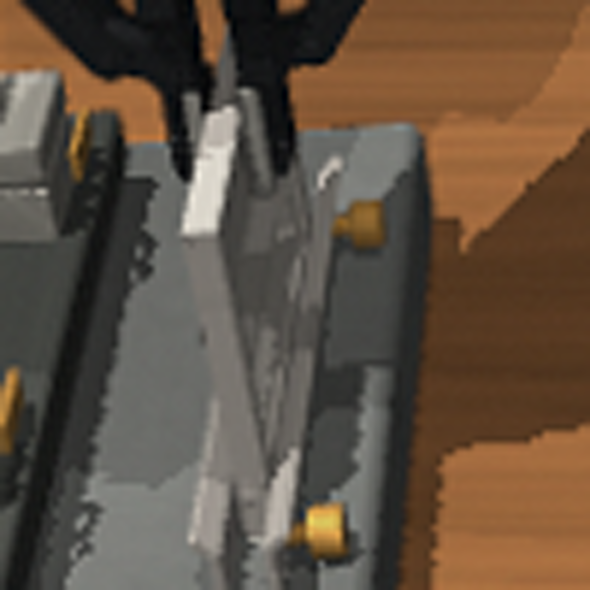

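Emit:
jog_arm:
  moves: [0.03, 0, 0, 0, 0, 0, 0, 0.03, 0, 0, 0, 0, 0, 0, 0, 0, 0.03, 0, 0, 0, 0, 0, 0, 0.03, 0, 0, 0, 0, 0, 0, 0, 0, 0, 0, 0, 0, 0, 0, 0, 0, 0, 0, 0, 0, 0, 0, 0, 0, 0, 0, 0, 0, 0, 0, 0, 0]

```text
t: 18.45
eef_pos: [0.509, -0.1062, 0.1296]
tool_rot: [0.024, -0.063, 0.998, 0.002]
contact_force: [-9.0, 2.5, 33.2]
gripper_width: 0.103
grasp_force: 85.4
```

```bash
python3 -c "
from h import *
st()"
```

```text
t 18.45 p [ 0.509  -0.1062  0.1296] xang 187.19728202190993 z [ 0.0473  0.0061 -0.9989] F [-8.9528  2.4856 33.1727] T [0.8869 1.0165 0.1534] w 0.1034304170411358 g 85.38526654243469
```

The shield is bottomed: another 1.2 mm of commanded press moved it only 0.1 mm, at about 33 N. It is 12.1 mm below the pin-top contact and upright in picture g (near top corners at (184,234) and (217,236)). Handing in.

```bash
python3 -c "
from h import *
st(); print(hand_in())"
```

```text
t 18.45 p [ 0.509  -0.1062  0.1296] xang 187.19728202190993 z [ 0.0473  0.0061 -0.9989] F [-8.9528  2.4856 33.1727] T [0.8869 1.0165 0.1534] w 0.1034304170411358 g 85.38526654243469
the job is handed in; nothing more can be done
None
```

I handed the job in with the gripper holding the shield in the channel, notch on the pin and pressed home at about 33 N; the station returned no verdict. I did not move the other boards, padlock or can, though I took no last picture of them.

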